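Vent the drying pot and hold its stuck lid ajar

ROBOT

A 6-joint arm with a two-finger parallel gripper is mounted at the origin on the work surface. World frame = base frame: x ahead of the robot, y to its left, z up, the work surface at z = 0. Lengths are in m, angles in rad, forces in N, time in s.
With the tool pointing down it reaches from about 0.225 to 0.875 m from the base axis. Payload 3.4 kg.
Tool frame: the origin (TCP) lies between the finger pads; the fingertips stand 14 mm ahead of it and the grasp point (between the pads) lies 5 mm behind it; z points along the fingers, y is the direction in which the jaws open and shut (so a half turn about z gives the same grasp; the last joint's range is limited). The gripper opens to 85 mm and grips with 20 to 120 N. Pads are 22 mm wide; open, the fingers measure 114 mm over their backs; the gripper's body (76 mm by 85 mm) begins 54 mm behind the grasp point. The pads swing forward as they close: fully open they stand 13 mm farther back than shut.
Start: joints at [-1.429, 0.276, 1.505, -0, 1.361, -0.121], TCP at [0.149, -0.555, 0.245] pointing down, gripper open.
Joint ranges: [-2.89, 2.89], [-0.75, 2.08], [0.22, 2.7], [-1.18, 4.32], [0.11, 2.71], [-2.7, 2.7]. Speed limits (rad/s): [2.57, 2.57, 3.14, 3.14, 3.14, 3.14].

INTERFACE

Orientations are given as a unit quaternion [w, x, y, z].
In Python, from rig import manip, get_image, job gives the robot as it stands. The module is installed in compiled form; this text tells all that it offers.
- The arm moves only by the tool step_arm, never from a script. Its argument "moves" is one flat list of numbers, 5 for each row, row after row: the shift along the tool's x, y, z as a fraction of full scale, then the turn about the tool's z as a fraction of full scale, then the gripper's target within -1 to 1 (shut at 1, half-way at 0, fully open at -1). In form: [dx, dy, dz, twist, hand, dx, dy, dz, twist, hand, ...]. A call has 1 to 5 rows; each row is the pose to reach, as a shift and turn from the pose commanded when the call began, along the tool's axes at that moment, turning the shorter way round; what a row does not reach only later rows make up. Full scale, the value 1, is 500 mm for a shift and pi rad for a turn. A row lasts 1/10 s, in which the tool goes at most 50 mm and 8.59 degrees, less where a joint would pass 70% of its speed; a pose out of reach is approached as far as the arm can. A call with a number of a shift or a turn outside -1 to 1 is refused whole. A call with a gripper value outside its range is refused whole. The fingers move at their own pace and stop on an object; "force" is the grip in N (left out, the last holds). Time passes only in rows, so rows that repeat a pose let the fingers close. It gives the time, the measured TCP pose, the force and the opening at its end, in the units of the state.
- manip.get_state(): the state, without advancing time (a new reading comes with each control period).
- get_image(name): name is "scene" or "side" or "wrist"; returns a dict with "frame" (480x640x3 uint8, blue, green, red), "fx", "fy", "cx", "cy" (pixels), "k1" (the pictures are not rectified: a ray, as slopes to the right and down, at radius r is drawn at 1 + k1 r^2 times it, then the intrinsics apply), "rvec" (rotation vector, rad) and "tvec" (3), from world to camera coordinates, as OpenCV has them; the wrist camera has in their place "T_tool_cam" (4x4, takes a point from camera to tool coordinates, whose origin is the TCP and whose axes are the flange's). Camera axes: x right, y down, z forward; pixel columns grow to the right and rows downward; lengths in m; the calibration is good to about 2 mm. A picture is of the moment at which its call begins: read the wrist's pose just before it. There is no depth.
- job.sign_off(): hands the job in, once; it reports no verdict.
The state is a dict: "clock": time; "qpos": joint angles; "qd": joint speeds; "effort": joint torques, N m; "position": TCP position; "ee_rot": TCP orientation; "contact_force": force on the tool from outside, world axes, zero at the start; "moment": the same for the moment, N m; "width": finger opening in m.
Only numpy, scipy, OpenCV 4.12 (cv2) and the standard library are available. Lean on these libraries where they do the work, as an engineer would, in place of code of your own. Each camera call takes 0.05 s, during which the arm holds its last target. There are 200 camera calls.

TASK

Vent the drying pot: turn the vent knob until its pointer lines up with the mark on the dial ring and let go of it, only then take the lid by its fin and pull it free of its sticky seal. Finish still holding the lid in the gripper, level and still, about 20 mm above its closed position and centred over the pot, so that the pot can breathe; never raise it more than 50 mm, never tip it, and leave everything around it alone.

Things in the scene. Friction and masses are not known exactly. Their poses are not given: they have to be found in the camera images.
- station: Drying station: grey plate 190 (x) x 340 (y) x 12, screwed to the bench (it cannot move). Origin: centre of the plate's underside. At (0, +95) on it stands a round aluminium pot, rim 129 outer diameter, 72 above the bench; at (0, -95) a brass column carries the dial ring and the vent knob.
- pot_rim (a point): Centre of the pot's rim, at the height of the rim (72 above the bench); axes as the station's, z up.
- lid_grip (a point): Centre of the black upright grip fin on the pot's lid: 46 long (along this point's x) x 16 thick (y) x 40 tall. The top of the lid's flange lies 20 below this point. With the lid closed this point is 28 straight above the point pot_rim.
- lid: The pot's lid, 0.3 to 0.45 kg: aluminium disc 129 across, 8 thick (origin: middle of its underside, on the rim when closed), rubber plug 16 deep below it. Its sticky seal needs a straight pull of 14 to 21 N, weight included (grip firmly, about 40 N), at 2 to 7 mm of lift, then gives way suddenly, springing up a little; from 14 mm up only the weight is left.
- dial: Flat aluminium dial ring around the vent knob's foot, 92 diameter, top 41 above the bench, fixed for the day at a different angle each time. Origin: on the knob's axis, on the ring's underside. Its +x axis points from the axis to its one black mark, a radial line near the ring's edge.
- vent_grip (a point): Centre of the vent knob's black bar grip, on its vertical axis, 67.5 above the bench. Bar: 46 long (along this point's x) x 14 thick (y) x 38 tall. Its +x axis points to the white-nosed pointer end (white nose at the foot, white line on top). The round foot under the bar has a diameter of 38.
- vent (a joint): Angle of the vent knob (rad), 0 to 2.4, growing clockwise seen from above; stiff (0.05 N m), it stays where it is left. Starts 0.5 to 1.5 rad anticlockwise of the mark, so turn it clockwise.
- tape_roll: Bystander: masking tape roll lying flat, outer diameter 90, 25 high. Origin: centre of its underside. Leave it alone.
- varnish_bottle: Bystander: amber varnish bottle, diameter 60, 130 tall. Origin: centre of its underside. Leave it alone.
- brown_pot: Bystander: squat brown jar with a black cap, diameter 54, 60 tall. Origin: centre of its underside. Leave it alone.
- palette_knife: Bystander: palette knife lying flat, 200 long. Origin: centre of its underside (its middle, lying along its x). Leave it alone.
- pigment_jar: Bystander: small glass pigment jar with a white cap, diameter 32, 42 tall, standing on the station's plate between pot and knob, on the +x side. Origin: centre of its underside. Leave it alone.
Not all that is in view belongs to the job. Of the things that look like the lid, the middle-sized one is meant.

How it is judged:
On the way, in this order (a step that is already met when the one before it is completed fails the run):
1. the pointer is lined up with the dial's mark and the knob let go, the lid still closed (angle between the x axis of vent_grip and the x axis of dial, either way round below 0.12 rad and contact force between the fingers and station below 0.05 N and z of lid_grip in the frame of pot_rim below 0.032 m), for 0.2 s.
2. the lid is pulled free of the seal by the gripper (z of lid_grip in the frame of pot_rim above 0.04 m and contact force between the fingers and lid above 1 N and contact force between lid and station below 0.1 N), for 0.2 s.
At the end, for the whole second after the job is handed in: The gripper holds the lid, still, 12 to 30 mm above its closed position, within 15 mm of the pot's axis sideways, tilted less than 0.15 rad, touching no part of the pot or seal; the vent pointer is within 0.12 rad of the dial's mark (all of step 2 and z of lid_grip in the frame of pot_rim below 0.058 m and horizontal distance between lid_grip and pot_rim below 0.015 m and angle between lid_grip's own z axis and vertical below 0.15 rad and linear speed of lid below 0.02 m/s and angle between the x axis of vent_grip and the x axis of dial, either way round below 0.12 rad); the arm keeps its last pose, push and grip.
It fails at once if the lid is raised more than 50 mm above its closed position (z of lid_grip in the frame of pot_rim above 0.078 m).
It fails at once if the lid is tipped by more than 0.35 rad (angle between lid_grip's own z axis and vertical above 0.35 rad).
It fails at once if the lid is pulled up while the vent is off the mark (z of lid_grip in the frame of pot_rim above 0.034 m and angle between the x axis of vent_grip and the x axis of dial, either way round above 0.2 rad).
It fails at once if a bystander is moved by more than 30 mm (distance of any of tape_roll, varnish_bottle, brown_pot, palette_knife, pigment_jar from where it was at the start of the episode above 0.03 m).
It also fails if it takes over 48 s, if anything falls off the work surface, if the arm or the gripper's body presses on something with over 40 N, if the wrist force passes 120 N, or if a joint passes its speed limit or range.

## Working session

There is one attempt and no reset: what is moved stays moved. The work goes in short steps, Python scripts to look and compute and a tool call to move; the robot and the scene stay as the last step left them, time stands still between calls to the robot, and variables do not carry over. Pictures are saved under pics/ and viewed, about 8 in all and at most 12, crops included, and the job is handed in when it is done.

Besides the shell and the picture viewer there is one more tool, called after "Request:" as a command line: name --argument value ..., lists and objects as JSON in quotes. step_arm: Moves the arm, as the interface text tells. Its arguments: {"type":"object","properties":{"moves":{"type":"array","items":{"type":"number","minimum":-1,"maximum":1}},"force":{"type":"number"}},"required":["moves"]}

```bash
mkdir -p pics; cat > h.py <<'E'
import numpy as np, cv2
from scipy.spatial.transform import Rotation as R
from rig import manip, get_image, job
def Rq(q): return R.from_quat([q[1],q[2],q[3],q[0]]).as_matrix()
def cam(name):
    s=manip.get_state(); im=get_image(name)
    if name=="wrist":
        T=np.eye(4); T[:3,:3]=Rq(s["ee_rot"]); T[:3,3]=s["position"]
        M=T@np.array(im["T_tool_cam"]); im["C"]=M[:3,3]; im["Rwc"]=M[:3,:3]
    else:
        Rm=cv2.Rodrigues(np.array(im["rvec"],float))[0]
        im["Rwc"]=Rm.T; im["C"]=-Rm.T@np.array(im["tvec"],float).ravel()
    return im
def ray(im,u,v):
    x=(u-im["cx"])/im["fx"]; y=(v-im["cy"])/im["fy"]; rd=np.hypot(x,y); r=rd
    for _ in range(20): r=rd/(1+im["k1"]*r*r)
    f=r/rd if rd>0 else 1
    return im["Rwc"]@np.array([x*f,y*f,1])
def onz(im,u,v,z):
    d=ray(im,u,v); return im["C"]+d*(z-im["C"][2])/d[2]
def proj(im,P):
    p=im["Rwc"].T@(np.array(P)-im["C"]); x,y=p[0]/p[2],p[1]/p[2]; f=1+im["k1"]*(x*x+y*y)
    return im["cx"]+im["fx"]*x*f, im["cy"]+im["fy"]*y*f
E
python3 - <<'E'
from h import *
import pickle
for n in ["scene","side"]:
    im=cam(n); cv2.imwrite(f"pics/{n}0.png",im["frame"]); pickle.dump(im,open(n+".pkl","wb")); print(n,im["C"],im["fx"],im["k1"])
print(manip.get_state())
E
```

```text
scene [ 1.20774904 -0.15287832  0.79963186] 447.6293722249474 -0.014735931589666705
side [-0.00981283 -0.66789283  1.05445677] 444.85961007272067 -0.10975551560633134
{'clock': 0.1, 'qpos': array([-1.42899423e+00,  2.76528487e-01,  1.50600111e+00, -2.46662338e-06,
        1.36069041e+00, -1.21007723e-01]), 'qd': array([-0.00068317, -0.00099124, -0.0028129 , -0.00096784, -0.00103219,
       -0.00175971]), 'effort': array([ 1.44962625e-03, -4.17700589e+01, -2.46404493e+01, -1.17619657e-04,
        5.80796041e-03,  1.01932508e-05]), 'position': array([ 0.14930887, -0.55481888,  0.24453021]), 'ee_rot': array([-8.13619971e-04,  9.91378429e-01,  1.31027284e-01, -9.66571089e-06]), 'contact_force': array([ 0.58946579, -0.38539295,  0.01270924]), 'moment': array([-0.01478343,  0.02110752, -0.05166882]), 'width': 0.08564100693785218}
```

View pics/scene0.png

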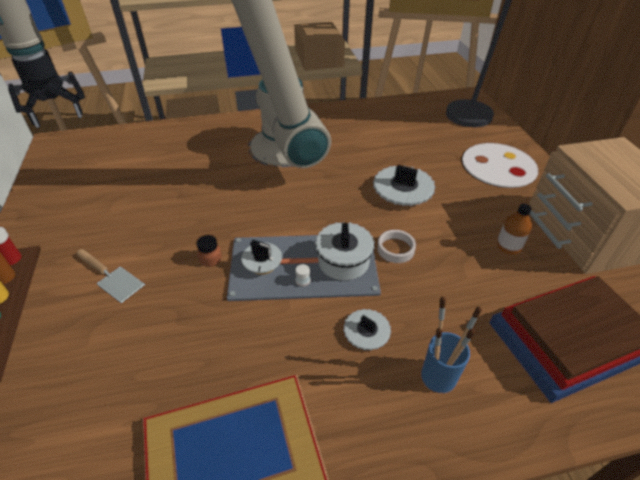

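View pics/side0.png

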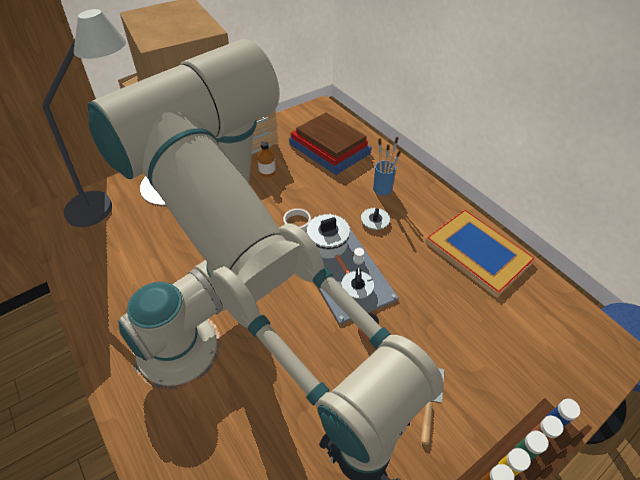

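Scene: station plate corners at about (238,240)-(380,293), dial at (262,257), the pot's lid at (345,240), loose lids at (367,330) and (404,183), pigment jar at (303,274). Side: dial at (358,284), pot fin at (328,227).

```bash
python3 - <<'E'
from h import *
import pickle
a=pickle.load(open("scene.pkl","rb")); b=pickle.load(open("side.pkl","rb"))
for n,u,v,z in [("dial",262,258,.041),("lid",345,247,.08),("jar",303,281,.02),("brown",208,250,.03),("bottle",515,235,.06),("tape",397,246,.02)]: print(n,onz(a,u,v,z).round(3))
for n,u,v,z in [("dial",358,284,.041),("lid",328,233,.08)]: print("side",n,onz(b,u,v,z).round(3))
w=cam("wrist"); T=np.array(w["T_tool_cam"]); print(T.round(3),w["fx"],w["k1"]); print(w["C"])
print(Rq(manip.get_state()["ee_rot"]).round(3))
E
```

```text
dial [ 0.507 -0.132  0.041]
lid [0.549 0.052 0.08 ]
jar [ 0.576 -0.05   0.02 ]
brown [ 0.444 -0.253  0.03 ]
bottle [0.579 0.459 0.06 ]
tape [0.518 0.192 0.02 ]
side dial [ 0.5   -0.133  0.041]
side lid [0.523 0.043 0.08 ]
[[ 0.001 -0.966 -0.258  0.065]
 [ 1.     0.001 -0.     0.   ]
 [ 0.001 -0.258  0.966 -0.13 ]
 [ 0.     0.     0.     1.   ]] 333.89970658803543 -0.055301922634913334
[ 0.21237928 -0.53856253  0.37414203]
[[ 0.966  0.26  -0.   ]
 [ 0.26  -0.966  0.001]
 [ 0.    -0.001 -1.   ]]
```

Request:
step_arm --moves '[0.9, -0.62, 0, 0, -1, 0.9, -0.62, 0, 0, -1, 0.9, -0.62, 0, 0, -1, 0.9, -0.62, 0, 0, -1, 0.9, -0.62, 0, 0, -1]'

```text
clock: 0.65
position: [0.3121, -0.3631, 0.2451]
ee_rot: [-0.0, 0.991, 0.131, 0.0]
contact_force: [0.6, 0.0, -0.2]
width: 0.0854
```

Request:
step_arm --moves '[0.48, -0.33, 0, 0, -1, 0.48, -0.33, 0, 0, -1, 0.48, -0.33, 0, 0, -1, 0.48, -0.33, 0, 0, -1, 0.48, -0.33, 0, 0, -1]'

```text
clock: 1.15
position: [0.4744, -0.1727, 0.2452]
ee_rot: [0.0, 0.991, 0.131, -0.0]
contact_force: [1.6, -0.9, 0.3]
width: 0.0854
```

Request:
step_arm --moves '[0.12, -0.08, 0, 0, -1, 0.12, -0.08, 0, 0, -1, 0.12, -0.08, 0, 0, -1]'

```text
clock: 1.45
position: [0.5227, -0.1178, 0.2448]
ee_rot: [-0.0, 0.991, 0.133, 0.0]
contact_force: [-0.4, -0.6, -0.7]
width: 0.0856
```

```bash
python3 - <<'E'
from h import *
import pickle
im=cam("wrist"); cv2.imwrite("pics/w1.png",im["frame"]); pickle.dump(im,open("w1.pkl","wb")); print(manip.get_state()["position"],im["C"])
print(proj(im,[.505,-.133,.041]),proj(im,[.54,.05,.08]))
E
```

```text
[ 0.52138924 -0.11925521  0.244752  ] [ 0.58562875 -0.10114929  0.37439097]
(np.float64(327.04677151821903), np.float64(239.05340720468095)) (np.float64(137.28433725005144), np.float64(159.09890189355323))
```

View pics/w1.png

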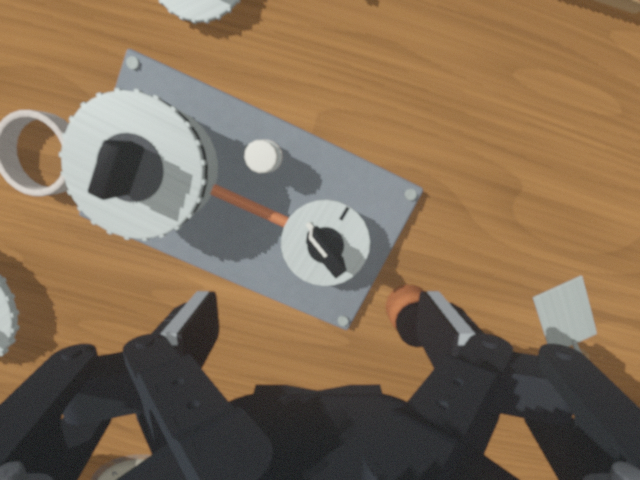

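Wrist view: dial ring centred near (326,242), black mark at (345,212), pointer white end near (310,228), pot fin near (118,168), pigment jar (263,156). I'll enlarge the dial and the lid.

```bash
python3 - <<'E'
from h import *
import pickle
im=pickle.load(open("w1.pkl","rb")); f=im["frame"]
a=cv2.resize(f[190:295,270:380],None,fx=5,fy=5,interpolation=cv2.INTER_CUBIC)
b=cv2.resize(f[80:245,50:225],None,fx=3.1,fy=3.1,interpolation=cv2.INTER_CUBIC)[:525]
b=b[:, :240*3]; c=np.zeros((525,800,3),np.uint8); c[:,:550]=a; 
b2=cv2.resize(f[120:215,70:175],None,fx=2.35,fy=2.35); c[:b2.shape[0],552:552+b2.shape[1]]=b2[:,:248]
cv2.imwrite("pics/w1c.png",c)
# station corner screws
for n,u,v in [("s-+",134,63),("s++",412,194),("s+-",344,321)]: print(n,onz(im,u,v,.013).round(4))
# ring: bright low-sat
hsv=cv2.cvtColor(f,cv2.COLOR_BGR2HSV); m=((hsv[...,2]>165)&(hsv[...,1]<45)).astype(np.uint8)*255
for box in [(270,190,110,105),(50,80,170,170)]:
    x,y,w,h=box; s=m[y:y+h,x:x+w]; cs=max(cv2.findContours(s,cv2.RETR_EXTERNAL,cv2.CHAIN_APPROX_NONE)[0],key=cv2.contourArea)
    print(cv2.fitEllipse(cv2.convexHull(cs)), box)
E
```

```text
s-+ [0.6237 0.1024 0.013 ]
s++ [ 0.5713 -0.2108  0.013 ]
s+- [ 0.4059 -0.1829  0.013 ]
((54.49397659301758, 52.18867492675781), (86.33208465576172, 88.80695343017578), 81.7654800415039) (270, 190, 110, 105)
((74.47596740722656, 82.80469512939453), (146.8070068359375, 168.5745086669922), 122.22572326660156) (50, 80, 170, 170)
```

View pics/w1c.png

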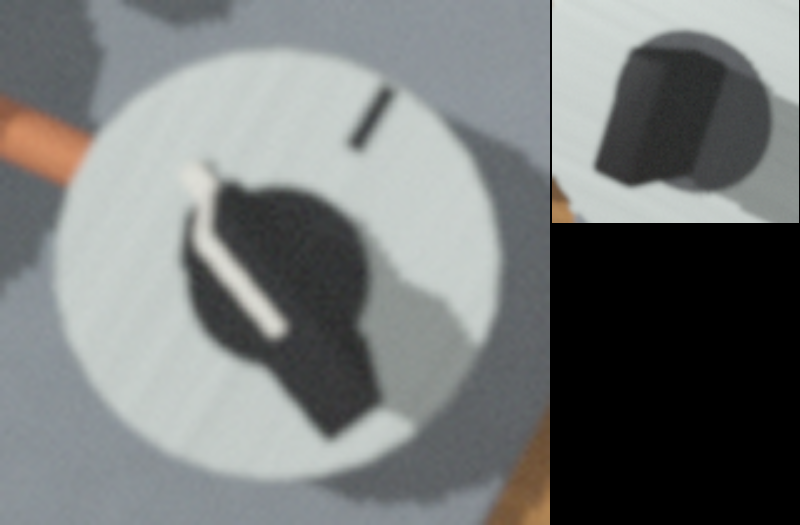

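```bash
python3 - <<'E'
from h import *
import pickle
im=pickle.load(open("w1.pkl","rb"))
c=onz(im,324.4,242.1,.041); mo=onz(im,347.6,207.8,.041); mi=onz(im,340.8,219.4,.041)
t1=onz(im,309.6,237.8,.0865); t2=onz(im,325.7,255.6,.0865); n=onz(im,308.8,225,.0445)
A=lambda d: np.degrees(np.arctan2(d[1],d[0]))
print("c",c,"mark",A(mo-c),A(mi-c),A(mo-mi),np.linalg.norm(mo-c))
print("line",t1,t2,A(t1-t2),np.linalg.norm(t1-t2),"nose",n,A(n-c),np.linalg.norm(n-c))
l=onz(im,124.5,162.8,.080); print("lid",l)
st=(np.array([.6237,.1024])+np.array([.4059,-.1829]))/2; y=np.array([.6237,.1024])-np.array([.5713,-.2108]); y/=np.linalg.norm(y); print("st",st,"pot",st+.095*y,"dial",st-.095*y,"yaw",A(y)-90)
s=manip.get_state(); print(s["position"],A(Rq(s["ee_rot"])[:2,0]),A(Rq(s["ee_rot"])[:2,1]),s["qpos"])
E
```

```text
c [ 0.50114404 -0.13124592  0.041     ] mark -17.591061650806733 -19.347817696236895 -13.843633909716324 0.04262615179807978
line [ 0.51299752 -0.11337344  0.0865    ] [ 0.50083863 -0.13167469  0.0865    ] 56.400936746854065 0.02197212550551411 nose [ 0.51506447 -0.11092603  0.0445    ] 55.58635143803769 0.02487822800262006
lid [0.53393487 0.06080274 0.08      ]
st [ 0.5148  -0.04025] pot [0.53047612 0.0534477 ] dial [ 0.49912388 -0.1339477 ] yaw -9.497917013663653
[ 0.52138924 -0.11925521  0.244752  ] 15.2316827097086 -74.76833210838927 [-3.54645007e-01  2.16366461e-01  1.58886372e+00 -5.20880363e-04
  1.33744901e+00  9.50429157e-01]
```

Request:
step_arm --moves '[-0.0456, 0.0132, 0.25, -0.227, -1, -0.0456, 0.0132, 0.25, -0.227, -1, -0.0456, 0.0132, 0.25, -0.227, -1, -0.0456, 0.0132, 0.25, -0.227, -1, -0.0456, 0.0132, 0.25, -0.227, -1]'

```text
clock: 2.0
position: [0.4985, -0.1338, 0.1189]
ee_rot: [-0.001, 0.883, 0.47, -0.002]
contact_force: [0.9, -0.8, 0.4]
width: 0.0854
```

```bash
python3 - <<'E'
from h import *
im=cam("wrist"); cv2.imwrite("pics/w2.png",im["frame"]); s=manip.get_state(); A=lambda d: np.degrees(np.arctan2(d[1],d[0]))
print(s["position"],A(Rq(s["ee_rot"])[:2,0]))
E
```

```text
[ 0.49907797 -0.1339307   0.11955979] 56.23672176784732
```

View pics/w2.png

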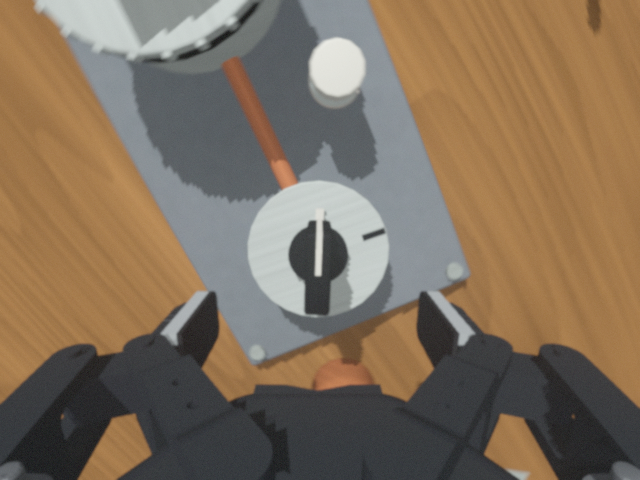

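Pointer is vertical in the image at u≈318, ring centre (318,249), mark at (374,235), so the jaws line up with the bar.

```bash
python3 - <<'E'
from h import *
im=cam("wrist"); s=manip.get_state(); f=im["frame"]; A=lambda d: np.degrees(np.arctan2(d[1],d[0]))
hsv=cv2.cvtColor(f,cv2.COLOR_BGR2HSV); m=((hsv[...,2]>150)&(hsv[...,1]<45)).astype(np.uint8)*255
x,y,w,h=235,170,165,160
cs=max(cv2.findContours(m[y:y+h,x:x+w],cv2.RETR_EXTERNAL,cv2.CHAIN_APPROX_NONE)[0],key=cv2.contourArea)
pts=np.array([onz(im,p[0][0]+x,p[0][1]+y,.041)[:2] for p in cv2.convexHull(cs)],np.float32)
(c,r)=cv2.minEnclosingCircle(pts*1000); print(c,r,cv2.fitEllipse(pts*1000))
c=np.array(c)/1000
for u,v in [(365,237.5),(384,232),(374,235)]: print(A(onz(im,u,v,.041)[:2]-c))
t=Rq(s["ee_rot"])[:2,:2]; print("offset in tool",t.T@(c-s["position"][:2]))
E
```

```text
(508.9213562011719, -130.30328369140625) 63.8205680847168 ((514.1044921875, -135.08694458007812), (102.8470458984375, 140.8963623046875), 60.37258529663086)
-25.63294261485796
-22.699725704020373
-24.071968242992185
offset in tool [0.00827106 0.00575395]
```

```bash
python3 - <<'E'
from h import *
f=cv2.imread("pics/w2.png"); im=cam("wrist"); A=lambda d: np.degrees(np.arctan2(d[1],d[0])); s=manip.get_state()
l,r,t,b=[onz(im,u,v,.041)[:2] for u,v in [(247.5,249),(389.5,249),(318.5,181),(318.5,317)]]
print(np.linalg.norm(l-r),np.linalg.norm(t-b)); c=(l+r+t+b)/4
T=Rq(s["ee_rot"])[:2,:2]; print(c,"tool off",T.T@(c-s["position"][:2]))
for u,v in [(364,238),(384,232.5)]: print(A(onz(im,u,v,.041)[:2]-c))
# dark mark centroid
g=cv2.cvtColor(f,cv2.COLOR_BGR2GRAY)[225:245,358:388]; yy,xx=np.nonzero(g<90); u,v=xx.mean()+358,yy.mean()+225; print(u,v,A(onz(im,u,v,.041)[:2]-c))
E
```

```text
0.09258308188709206 0.09261943016508616
[ 0.50187681 -0.13204599] tool off [0.00255802 0.00071081]
-17.672901174731624
-17.826046737987532
373.2837837837838 233.97297297297297 -16.28861298676721
```

Request:
step_arm --moves '[0, 0, 0.103, 0, -1, 0, 0, 0.103, 0, -1, 0, 0, 0.103, 0, -1]'

```text
clock: 2.45
position: [0.4997, -0.1327, 0.0685]
ee_rot: [-0.001, 0.884, 0.468, -0.001]
contact_force: [-0.7, -0.6, -0.2]
width: 0.0854
```

Request:
step_arm --moves '[0.004, 0, 0, 0, 1, 0.004, 0, 0, 0, 1, 0.004, 0, 0, 0, 1, 0.004, 0, 0, 0, 1, 0.004, 0, 0, 0, 1]' --force 40

```text
clock: 2.95
position: [0.5006, -0.1302, 0.0692]
ee_rot: [-0.001, 0.883, 0.469, -0.001]
contact_force: [1.2, 0.5, 21.3]
width: 0.0132
```

Request:
step_arm --moves '[0, 0, 0, 0, 1, 0, 0, 0, 0, 1]'

```text
clock: 3.15
position: [0.5007, -0.1303, 0.0693]
ee_rot: [-0.001, 0.883, 0.469, -0.001]
contact_force: [-3.5, 1.6, 6.3]
width: 0.0134
```

Request:
step_arm --moves '[0, 0, -0.002, 0.05, 1, 0, 0, -0.002, 0.1, 1, 0, 0, -0.002, 0.14, 1, 0, 0, -0.002, 0.19, 1, 0, 0, -0.002, 0.23, 1]'

```text
clock: 3.65
position: [0.5013, -0.1312, 0.0694]
ee_rot: [0.0, 0.992, 0.124, -0.001]
contact_force: [0.6, -2.0, -1.8]
width: 0.0133
```

Request:
step_arm --moves '[0, 0, 0, 0.045, 1, 0, 0, 0, 0.09, 1, 0, 0, 0, 0.135, 1, 0, 0, 0, 0.178, 1, 0, 0, 0, 0.178, 1]'

```text
clock: 4.15
position: [0.5013, -0.1321, 0.0694]
ee_rot: [0.001, 0.988, -0.152, -0.0]
contact_force: [-0.8, -5.4, -4.6]
width: 0.0131
```

```bash
python3 - <<'E'
from h import *
im=cam("wrist"); s=manip.get_state(); A=lambda d: np.degrees(np.arctan2(d[1],d[0])); print(s["position"],A(Rq(s["ee_rot"])[:2,0]),s["contact_force"],s["moment"],s["qpos"][5])
cv2.imwrite("pics/w3.png",cv2.resize(im["frame"][140:360,200:440],None,fx=2.5,fy=2.5))
E
```

```text
[ 0.50131215 -0.13209655  0.06945488] -17.317481622916493 [-0.67925633 -6.70236039 -3.70362162] [-0.90532745  0.17864813 -0.07854445] 1.4846313661468276
```

View pics/w3.png

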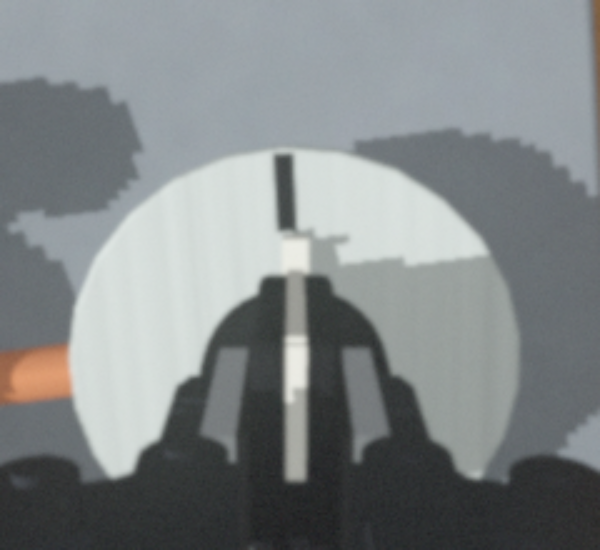

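The mark (285,190 in the crop) is about 3.5° anticlockwise of the pointer (296,…); I'll turn back 3° and then let go.

Request:
step_arm --moves '[0, 0, 0, -0.018, 1, 0, 0, 0, -0.018, 1, 0, 0, 0, -0.018, 1]'

```text
clock: 4.5
position: [0.5013, -0.132, 0.0694]
ee_rot: [0.001, 0.993, -0.122, -0.0]
contact_force: [-1.9, -4.4, -4.4]
width: 0.0134
```

Request:
step_arm --moves '[0, 0, 0, 0, -1, 0, 0, 0, 0, -1, 0, 0, 0, 0, -1, 0, 0, -0.04, 0, -1, 0, 0, -0.1, 0, -1]'

```text
clock: 5.0
position: [0.5006, -0.1302, 0.1189]
ee_rot: [-0.001, 0.992, -0.124, -0.002]
contact_force: [-0.6, 0.3, -0.4]
width: 0.0837
```

Request:
step_arm --moves '[0, 0, -0.2, 0, -1, 0, 0, -0.2, 0, -1, 0, 0, -0.2, 0, -1, 0, 0, -0.2, 0, -1]'

```text
clock: 5.4
position: [0.5025, -0.1309, 0.2213]
ee_rot: [0.0, 0.992, -0.124, 0.002]
contact_force: [0.4, -0.9, -0.0]
width: 0.0856
```

```bash
python3 - <<'E'
from h import *
import pickle
im=cam("wrist"); s=manip.get_state(); A=lambda d: np.degrees(np.arctan2(d[1],d[0])); print(s["position"],A(Rq(s["ee_rot"])[:2,0]),s["contact_force"],s["qpos"])
pickle.dump(im,open("w4.pkl","wb")); f=im["frame"]
c=np.array(proj(im,[.5015,-.1320,.041])); print(c); x,y=(c-[75,65]).astype(int); print(x,y)
cv2.imwrite("pics/w4.png",np.vstack([cv2.resize(f[y:y+120,x:x+150],None,fx=4,fy=4,interpolation=cv2.INTER_CUBIC)[:,:600]]))
E
```

```text
[ 0.50140901 -0.13055775  0.2196008 ] -14.249108111547482 [-0.96825427 -0.76136345 -0.64867708] [-3.89210542e-01  2.07090997e-01  1.66578379e+00  2.10755968e-04
  1.26897227e+00  1.43021699e+00]
[318.52530974 225.11557416]
243 160
```

View pics/w4.png

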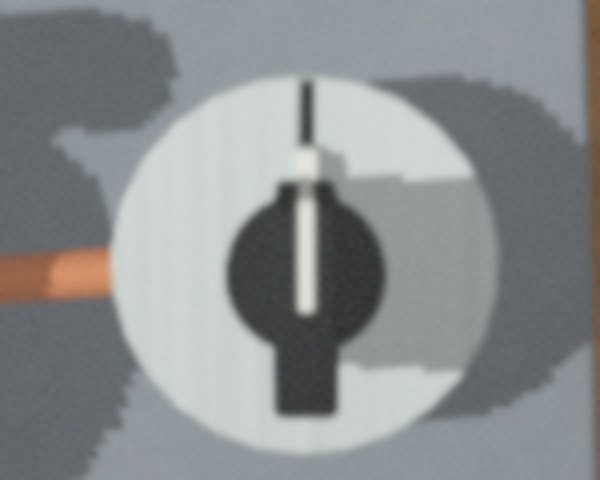

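Pointer and mark coincide (both at column 306 of the crop). Now over to the lid.

Request:
step_arm --moves '[-0.031, -0.378, 0, 0, -1, -0.031, -0.378, 0, 0, -1, -0.031, -0.378, 0, 0, -1, -0.031, -0.378, 0, 0, -1, -0.031, -0.378, 0, 0, -1]'

```text
clock: 5.95
position: [0.5325, 0.0607, 0.2174]
ee_rot: [-0.001, 0.993, -0.122, -0.002]
contact_force: [-0.0, -0.7, 0.4]
width: 0.0853
```

```bash
python3 - <<'E'
from h import *
import pickle
im=cam("wrist"); s=manip.get_state(); A=lambda d: np.degrees(np.arctan2(d[1],d[0])); print(s["position"],A(Rq(s["ee_rot"])[:2,0]),s["qpos"])
pickle.dump(im,open("w5.pkl","wb")); f=im["frame"]
c=np.array(proj(im,[.533,.056,.1])); print(c); x,y=(c-[130,110]).astype(int); print(x,y)
cv2.imwrite("pics/w5.png",cv2.resize(f[y:y+200,x:x+260],None,fx=3,fy=3,interpolation=cv2.INTER_CUBIC))
E
```

```text
[0.53224522 0.05821363 0.21745183] -14.022375157370645 [-2.11351824e-02  2.36488696e-01  1.63139454e+00  1.45690678e-04
  1.27829831e+00  1.79435344e+00]
[323.13420954 237.98106438]
193 127
```

View pics/w5.png

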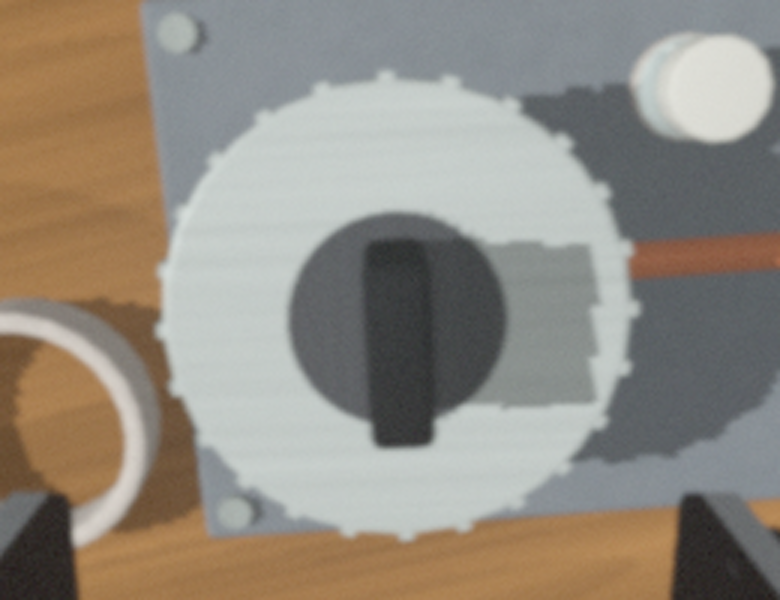

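Fin stands nearly upright in the crop, from (398,250) to (405,440), leaning ~2.2° anticlockwise; lid disc centre at crop (398,306).

```bash
python3 - <<'E'
from h import *
import pickle
im=pickle.load(open("w5.pkl","rb")); s=manip.get_state(); T=Rq(s["ee_rot"])[:2,:2]; A=lambda d: np.degrees(np.arctan2(d[1],d[0]))
P=lambda x,y,z: onz(im,193+x/3,127+y/3,z)[:2]
l,r,t,b=P(168,306,.08),P(629,306,.08),P(398,80,.08),P(398,531,.08)
print(np.linalg.norm(l-r),np.linalg.norm(t-b)); c=(l+r+t+b)/4
print(c,T.T@(c-s["position"][:2]))
k=[P(290,317,.08),P(507,317,.08),P(398,212,.08),P(398,420,.08)]; print("boss",np.mean(k,0))
f1,f2=P(402.5,445,.12),P(398,265,.12); print("fin",(f1+f2)/2,np.linalg.norm(f1-f2),A(f2-f1),T.T@((f1+f2)/2-s["position"][:2]),s["position"])
E
```

```text
0.12627625126939437 0.1271723523077108
[0.53297533 0.05349485] [0.0018517  0.00440127]
boss [0.5314734  0.05387235]
fin [0.53184077 0.05416188] 0.044090975066961795 -12.13894972896936 [0.00058934 0.00402902] [0.53224522 0.05821363 0.21745183]
```

Request:
step_arm --moves '[0.002, 0.008, 0, -0.011, -1, 0.002, 0.008, 0.08, -0.011, -1, 0.002, 0.008, 0.15, -0.011, -1, 0.002, 0.008, 0.22, -0.011, -1, 0.002, 0.008, 0.229, -0.011, -1]'

```text
clock: 6.5
position: [0.5288, 0.0506, 0.1003]
ee_rot: [0.001, 0.994, -0.108, -0.006]
contact_force: [-0.6, 0.0, -0.5]
width: 0.0852
```

Request:
step_arm --moves '[0, 0, 0, 0, -1, 0, 0, 0, 0, -1]'

```text
clock: 6.7
position: [0.5345, 0.0512, 0.1064]
ee_rot: [0.0, 0.994, -0.108, 0.001]
contact_force: [0.3, 0.2, 1.4]
width: 0.0853
```

```bash
python3 - <<'E'
from h import *
im=cam("wrist"); s=manip.get_state(); A=lambda d: np.degrees(np.arctan2(d[1],d[0])); print(s["position"],A(Rq(s["ee_rot"])[:2,0]),s["contact_force"])
cv2.imwrite("pics/w6.png",im["frame"])
E
```

```text
[0.53477224 0.05136314 0.10685069] -12.329640763799121 [ 0.27137162 -0.14234657 -0.243198  ]
```

View pics/w6.png

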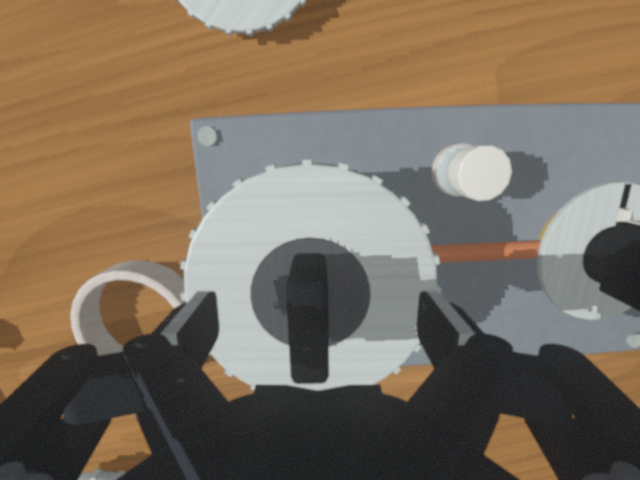

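Fin column ≈308 vs the gripper axis 320: shift about 2-3 mm to the left, then check again.

Request:
step_arm --moves '[-0.004, -0.005, 0, 0, -1, -0.004, -0.005, 0, 0, -1, -0.004, -0.005, 0, 0, -1]'

```text
clock: 7.05
position: [0.5323, 0.0549, 0.1061]
ee_rot: [0.0, 0.994, -0.107, 0.001]
contact_force: [0.3, -1.4, -0.4]
width: 0.0851
```

Request:
step_arm --moves '[0, 0.002, 0.006, 0, -1, 0, 0.002, 0.006, 0, -1, 0, 0.002, 0.006, 0, 1, 0, 0.002, 0.006, 0, 1, 0, 0.002, 0.006, 0, 1]' --force 45

```text
clock: 7.55
position: [0.5318, 0.0537, 0.1022]
ee_rot: [0.0, 0.994, -0.107, -0.0]
contact_force: [-0.1, 0.2, -0.2]
width: 0.0437
```

Request:
step_arm --moves '[0, 0, 0, 0, 1, 0, 0, 0, 0, 1, 0, 0, 0, 0, 1]'

```text
clock: 7.85
position: [0.5321, 0.054, 0.1025]
ee_rot: [-0.0, 0.994, -0.107, 0.0]
contact_force: [0.1, 1.1, 1.1]
width: 0.0152
```

Request:
step_arm --moves '[0, 0, -0.004, 0, 1, 0, 0, -0.008, 0, 1, 0, 0, -0.012, 0, 1, 0, 0, -0.016, 0, 1, 0, 0, -0.02, 0, 1]'

```text
clock: 8.35
position: [0.5311, 0.0533, 0.1124]
ee_rot: [0.001, 0.994, -0.107, -0.001]
contact_force: [0.3, -1.0, -3.9]
width: 0.0152
```

Request:
step_arm --moves '[0, 0, -0.004, 0, 1, 0, 0, -0.008, 0, 1, 0, 0, -0.012, 0, 1, 0, 0, -0.016, 0, 1, 0, 0, -0.02, 0, 1]'

```text
clock: 8.85
position: [0.5319, 0.0537, 0.1226]
ee_rot: [0.0, 0.994, -0.107, 0.0]
contact_force: [0.1, -0.5, -2.8]
width: 0.0152
```

Request:
step_arm --moves '[0, 0, 0, 0, 1, 0, 0, 0, 0, 1, 0, 0, 0, 0, 1, 0, 0, 0, 0, 1, 0, 0, 0, 0, 1]'

```text
clock: 9.35
position: [0.5317, 0.0537, 0.1222]
ee_rot: [0.0, 0.994, -0.107, -0.0]
contact_force: [-0.3, 0.1, -4.1]
width: 0.0151
```

```bash
python3 - <<'E'
from h import *
im=cam("wrist"); b=cam("scene"); s=manip.get_state(); print(s["position"],s["contact_force"],s["moment"],s["width"],s["qd"].round(3))
a=im["frame"][130:450,150:640]; c=cv2.resize(b["frame"][210:310,220:420],None,fx=2.45,fy=2.45,interpolation=cv2.INTER_CUBIC)
o=np.vstack([a,c[:,:490]]); cv2.imwrite("pics/w7.png",o); print(o.shape)
E
```

```text
[0.53175658 0.05377262 0.12220557] [-0.87591577  0.58426478 -3.37968862] [-0.0458429  -0.02597041  0.00309392] 0.015382451256283021 [ 0.    -0.001 -0.002  0.     0.     0.001]
(565, 490, 3)
```

View pics/w7.png

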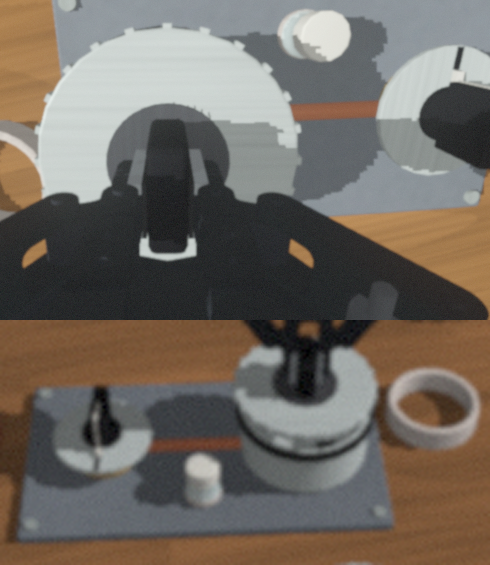

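Lid free and level, with the black plug seal showing below the flange; the pointer is still on the mark. The disc is ~260 px across, which fits a lift of about 20 mm. Handing in.

```bash
python3 -c "
from rig import job; print(job.sign_off())"
```

```text
the job is handed in; nothing more can be done
None
```

The job is done and handed in at about 9.5 s of the 48 s allowed. I turned the vent knob to the mark, let go of it, then took the lid by its fin and pulled it free. The gripper is still holding the lid. The sign-off gave no verdict, so what follows is from my own checks.

- **Vent:** I turned the knob about 73° clockwise, then looked closely and turned it back about 3°. After letting go, the pointer and mark lined up in the wrist picture, and they still did in the last one.
- **Lid:** It is about 20 mm up: the tool rose 19.7 mm, and the lid's size in the picture fits that. It looks level and centred over the pot to within a few mm. The arm is still, the load on the wrist is 3.4 to 4.1 N (in line with the lid's weight) and the finger opening is 15 mm.
- **Bystanders:** In the last pictures the tape roll and pigment jar were where they started. I did not look at the bottle, brown jar or palette knife again, but the arm never reached down near them.
- **Disagreements:** My first estimates of the mark's angle, from farther away, were about -16° to -19°. Close up it was about -14°, and I used that. Closing on the knob also briefly pushed up on the tool with 21 N, most likely the fingertips touching the knob's foot. It had no visible effect.

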